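# Run down the loose wing nut of a terrine press

## Robot

A 6-joint arm with a two-finger parallel gripper is mounted at the origin on a cart in front of the work surface, level with it; the furniture and walls round the work are solid. World frame = base frame: x ahead of the robot, y to its left, z up, the work surface at z = 0. Lengths are in m, angles in rad, forces in N, time in s.
With the tool pointing down it reaches from about 0.3 to 0.875 m from the base axis. Payload 6.4 kg.
Tool frame: the origin (TCP) lies between the finger pads; the fingertips stand 19 mm ahead of it and the grasp point (between the pads) is the TCP (ctrl.tips_ahead is the z of the fingertips in the tool frame, in m); z points along the fingers, y is the line along which they close (so a half turn about z gives the same grasp; the last joint's range is limited). The gripper opens to 85 mm and grips with 20 to 120 N. Pads are 22 mm wide; open, the fingers measure 114 mm over their backs; the gripper's body (76 mm by 85 mm) begins 54 mm behind the grasp point. The pads swing forward as they close: fully open they stand 13 mm farther back than shut.
Start: joints at [0.944, 0.181, 1.607, -0, 1.354, -0.206], TCP at [0.235, 0.525, 0.213] pointing down, gripper open.
Joint ranges: [-2.99, 2.99], [-0.89, 2.07], [0.3, 2.58], [-1.14, 4.28], [0, 2.63], [-3.12, 3.12]. Speed limits (rad/s): [2.57, 2.57, 3.01, 3.14, 3.14, 3.14].

## Interface

Orientations are given as a unit quaternion [w, x, y, z].
In Python, from bench import readout, vision, ctrl gives the robot as it stands.
- The arm moves only by the tool play_rows, never from a script. Its arguments are lists of equal length, an entry for each row: "xyz": the shift along the tool's x, y, z in mm, a list of three; "rot": the turn, a rotation vector about the tool's x, y, z in rad, a list of three; "grip": the opening, from 0 (shut) to 1 (fully open). In form: {"xyz": [[x, y, z], ...], "rot": [[rx, ry, rz], ...], "grip": [grip, ...]}. A call has exactly 10 rows; each row is the pose to reach, as a shift and turn from the pose commanded when the call began, along the tool's axes at that moment; what a row does not reach only later rows make up. A row lasts 1/8 s, in which the tool goes at most 62.5 mm and 10.7 degrees, less where a joint would pass 70% of its speed; a pose out of reach is approached as far as the arm can. A call with a gripper value outside its range is refused whole. The fingers move at their own pace and stop on an object; the grip force is fixed at half the most. Time passes only in rows, so rows that repeat a pose let the fingers close, or fill a call up. It gives the time, the measured TCP pose, the force, the opening and the grip force at its end, in the units of the state.
- readout.get_obs(): the state, without advancing time (a new reading comes with each control period).
- vision.camera(name): name is "side" or "top" or "wrist"; returns a dict with "color" (400x640x3 uint8, red, green, blue), "depth" (400x640 float32, m along the optical axis (not along the pixel's ray), 0 where there is no reading), "camera_matrix" (3x3 intrinsics, pixels), "extrinsics" (4x4, takes a point from camera to world coordinates); the wrist camera has in their place "hand_eye" (4x4, takes a point from camera to tool coordinates, whose origin is the TCP and whose axes are the flange's). Camera axes: x right, y down, z forward; pixel columns grow to the right and rows downward; lengths in m; the calibration is good to about 2 mm. A picture is of the moment at which its call begins: read the wrist's pose just before it.
- ctrl.hand_in(): hands the job in; it is judged then, once.
The state is a dict: "time_s": time; "q": joint angles; "dq": joint speeds; "joint_efforts": joint torques, N m; "eef_pos": TCP position; "eef_rot": TCP orientation; "wrist_force": force on the tool from outside, world axes, zero at the start; "torque": the same for the moment, N m; "opening": opening from 0.0 (shut) to 1.0 (fully open); "grasp_force": force on a finger pad.
Only numpy, scipy, OpenCV 4.12 (cv2) and the standard library are available. Lean on these libraries where they do the work, as an engineer would, in place of code of your own. Each camera call takes 0.05 s, during which the arm holds its last target. There are 200 camera calls.

## Task

One of the two wing nuts on the steel terrine press has been left unscrewed and stands up off the lid. Push its wings round clockwise (seen from above) with your fingertips, stroke after stroke, without gripping or forcing it, until it sits fully down on the lid and turns no further. Leave the tight nut, the jars and the other things where they are; nothing is to be picked up.

Things in the scene. Friction and masses are not known exactly. Their poses are not given: they have to be found in the camera images.
- press: Steel terrine press, fixed to the table, 92 x 182 mm, any yaw; flat lid top 77 mm up. Origin under its centre at table height, z up, y along its length. 8 mm threaded studs at y = +73 mm (loose nut) and -73 mm (tight nut), tops 120 mm up. The lid is 92 mm wide to y = +-61 mm; beyond, ears 40 mm wide reach y = +-93 mm.
- loose_nut_hub (a point): Centre of the loose wing nut's underside, on the stud axis, z up. Hub 24 mm wide, 15 mm high; two opposite wings along +x and -x, 5 mm thick, reaching 39 mm from the axis; their outer part (20 to 38 mm out) covers heights 6 to 26 mm above this point. Fully down it is 78.5 mm above the table, on a washer on the lid; coarse thread: it stands 9 mm higher per turn unscrewed.
- loose_nut (a joint): Turn of the loose nut, rad: 0 = fully down (end stop; the stud then gives springily, about 0.25 rad under 15 N on a wing), negative = unscrewed; clockwise seen from above raises the value and lowers the nut. Starts between -7.5 and -4.2. Slight friction (0.04 N m, about 1.6 N pushed 25 mm from the axis); stays where it is left. At 0 the wings lie along the press's x axis.
- tight_nut_hub (a point): Centre of the underside of the other wing nut (same shape), already fully down.
- tight_nut (a joint): Turn of the tight nut, same sense; 0 = fully down, where it starts. It is stiff (0.25 N m).
- mustard: Mustard jar with green lid, 68 mm diameter, 84 mm high, loose, to the right of the press. Origin under its centre.
- spice_a: Spice jar with green cap, 46 mm diameter, 106 mm high, loose, near the table's front edge, between the press and the power strip. Origin under its centre.
- lid_ring: Steel jar ring, 86 mm diameter, 14 mm high, loose on the table to the right. Origin under its centre.
- mug: White mug, 94 mm high, loose, left of the power strip. Origin under its centre.
- picks: Small clear jar with black cap lying on its side, 90 mm long, 38 mm high, loose, to the left. Origin under its centre.

How it is judged:
On the way:
1. the loose nut has been pushed round to within half a turn of its stop (value of joint loose_nut above -3.14 rad), for 0.1 s.
At the end, for the whole second after the job is handed in: The loose nut is down on the lid, within 0.3 rad of its stop and at rest; the tight nut is still tight (within 0.3 rad of its stop), and the loose things have moved less than 30 mm (value of joint each of loose_nut, tight_nut above -0.3 rad and angular speed of loose_nut below 0.2 rad/s and distance of each of mustard, spice_a, lid_ring, mug, picks from where it was at the start of the episode below 0.03 m); the robot touches nothing.
It fails at once if the tight nut is unscrewed by more than 0.3 rad (value of joint tight_nut below -0.3 rad).
It fails at once if the loose nut is pinched or forced: more than 35 N between the fingers and the nut (contact force between the fingers and loose_nut above 35 N).
It fails at once if a loose thing is moved or lifted more than 30 mm (distance of any of mustard, spice_a, lid_ring, mug, picks from where it was at the start of the episode above 0.03 m).
It also fails if it takes over 64 s, if anything falls off the work surface, if the arm or the gripper's body presses on something with over 40 N, if the wrist force passes 120 N, or if a joint passes its speed limit or range.

## Working session

There is one attempt and no reset: what is moved stays moved. The work goes in short steps, Python scripts to look and compute and a tool call to move; the robot and the scene stay as the last step left them, time stands still between calls to the robot, and variables do not carry over. Pictures are saved under pics/ and viewed, at most 10 in all, crops included, and the job is handed in when it is done.

Besides the shell and the picture viewer there is one more tool, called after "Emit:" by a JSON object that holds its "api" and its "payload". play_rows: Moves the arm, as the interface text tells. Its arguments: {"type":"object","properties":{"xyz":{"type":"array","items":{"type":"array","items":{"type":"number"}}},"rot":{"type":"array","items":{"type":"array","items":{"type":"number"}}},"grip":{"type":"array","items":{"type":"number"}}},"required":["xyz","rot","grip"]}

```bash
mkdir -p pics; ls; python3 - <<'E'
from bench import readout, vision, ctrl
import cv2, numpy as np
o=readout.get_obs(); print({k:np.round(v,3) for k,v in o.items()}, ctrl.tips_ahead)
for n in ("top","side"):
    c=vision.camera(n); np.savez(f"pics/{n}.npz",**c); cv2.imwrite(f"pics/{n}.png",c["color"][:,:,::-1]); print(n,np.round(c["extrinsics"],3).tolist(),c["camera_matrix"].tolist())
E
```

```text
pics
{'time_s': np.float64(0.0), 'q': array([ 0.944,  0.182,  1.608, -0.   ,  1.354, -0.206]), 'dq': array([ 0.   ,  0.002,  0.002, -0.002,  0.002, -0.001]), 'joint_efforts': array([-0.0000e+00, -4.4485e+01, -3.5134e+01, -0.0000e+00,  9.0000e-03,
        0.0000e+00]), 'eef_pos': array([0.235, 0.524, 0.212]), 'eef_rot': array([-0.   ,  0.209,  0.978, -0.001]), 'wrist_force': array([0.004, 0.264, 0.529]), 'torque': array([0.007, 0.02 , 0.049]), 'grasp_force': np.float64(0.0), 'opening': np.float64(0.998)} 0.019
top [[0.063, -0.945, 0.321, 0.122], [-0.998, -0.062, 0.015, -0.081], [0.006, -0.321, -0.947, 1.286], [0.0, 0.0, 0.0, 1.0]] [[396.281794172917, 0.0, 318.9120803972121], [0.0, 396.281794172917, 193.1081695313203], [0.0, 0.0, 1.0]]
side [[-0.995, 0.073, -0.075, 0.605], [0.104, 0.754, -0.648, 0.858], [0.01, -0.653, -0.758, 1.15], [0.0, 0.0, 0.0, 1.0]] [[519.2796367619812, 0.0, 319.371006972263], [0.0, 519.2796367619812, 201.62879742537382], [0.0, 0.0, 1.0]]
```

View pics/top.png

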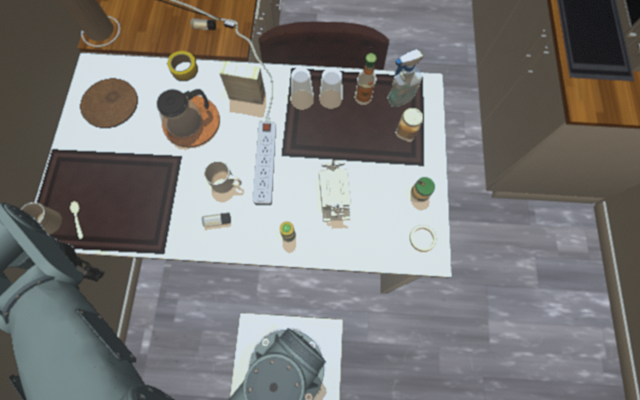

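View pics/side.png

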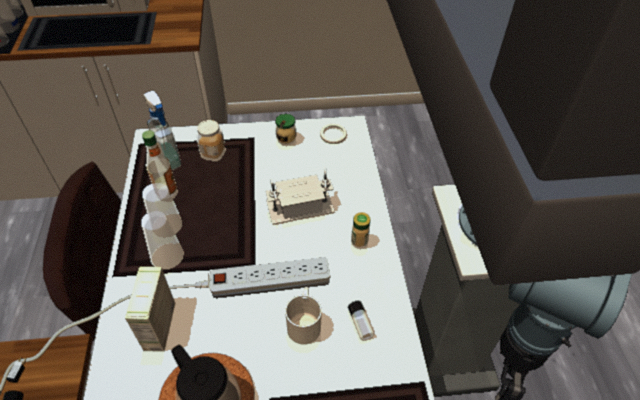

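The top view shows the press at about (335,192) and the side view at about (302,192), with studs at its near and far ends. I'll fit the lid from depth and zoom in.

```bash
cat > h.py <<'E'
import numpy as np
def world(c,E=None):
    E=c["extrinsics"] if E is None else E
    K=c["camera_matrix"]; d=c["depth"]; v,u=np.indices(d.shape)
    P=np.stack([(u-K[0,2])/K[0,0]*d,(v-K[1,2])/K[1,1]*d,d],-1)
    return P@E[:3,:3].T+E[:3,3]
E
python3 - <<'E'
import numpy as np,cv2
from h import world
ims=[]
for n,(u,v) in (("top",(335,192)),("side",(302,192))):
    c=dict(np.load(f"pics/{n}.npz")); W=world(c)
    s=np.s_[v-42:v+42,u-45:u+45]; w=W[s].reshape(-1,3); ok=(c["depth"][s].ravel()>0)
    w=w[ok]
    lid=w[(w[:,2]>.068)&(w[:,2]<.086)]
    r=cv2.minAreaRect((lid[:,:2]*1000).astype(np.float32)); print(n,r,len(lid),lid[:,:2].mean(0), np.median(lid[:,2]))
    hi=w[w[:,2]>.09]; hi=hi[np.argsort(hi[:,0])]; print(np.round(hi*1000).astype(int).tolist())
    ims.append(cv2.resize(c["color"][s][:,:,::-1],(540,504),interpolation=cv2.INTER_CUBIC)[:,:400] if 0 else cv2.resize(c["color"][s][:,:,::-1],(400,373),interpolation=cv2.INTER_CUBIC))
cv2.imwrite("pics/crop.png",np.hstack(ims))
E
```

```text
top ((507.2755126953125, -95.75945281982422), (132.14248657226562, 278.7498474121094), 71.90995025634766) 1126 [ 0.55210195 -0.1101025 ] 0.07705216914906854
[[388, 14, 105], [388, 17, 104], [390, 17, 109], [390, 14, 110], [391, 12, 92], [393, 12, 98], [395, 18, 103], [395, 12, 105], [396, 15, 100], [398, 18, 104], [398, 10, 93], [398, 15, 104], [398, 12, 105], [399, 9, 99], [400, 18, 106], [400, 12, 107], [401, 9, 107], [401, 15, 104], [404, 12, 106], [404, 19, 104], [404, 9, 106], [404, 16, 103], [406, 13, 108], [407, 19, 103], [408, 16, 103], [408, 10, 104], [410, 13, 108], [410, 16, 106], [410, 19, 104], [413, 16, 107], [413, 13, 107], [413, 19, 105], [416, 20, 105], [417, 17, 103], [419, 20, 106], [470, -116, 91], [472, -116, 95], [473, -119, 95], [473, -125, 96], [473, -122, 94], [474, -125, 105], [474, -122, 103], [474, -116, 101], [474, -119, 101], [475, -153, 106], [475, -152, 116], [476, -156, 104], [476, -137, 100], [476, -115, 106], [476, -159, 104], [476, -149, 112], [476, -113, 93], [476, -147, 100], [477, -140, 109], [477, -146, 109], [477, -122, 104], [477, -150, 99], 
[... 4210 characters left out ...]
 99], [619, -93, 105], [620, -97, 97], [620, -92, 98], [620, -93, 93], [620, -84, 99], [620, -76, 103], [621, -78, 98], [621, -72, 100], [621, -100, 121], [621, -95, 122], [621, -96, 118], [622, -98, 111], [622, -97, 109], [622, -95, 107], [622, -96, 102], [623, -93, 97], [623, -89, 98], [623, -90, 92], [624, -99, 122], [624, -127, 101], [624, -124, 99], [624, -103, 114], [624, -96, 117], [624, -95, 115], [624, -97, 109], [625, -98, 104], [625, -96, 102], [625, -97, 97], [625, -97, 93], [626, -94, 92], [626, -130, 105], [626, -129, 103], [626, -126, 102], [626, -119, 105], [627, -123, 97], [627, -123, 93], [628, -106, 92], [628, -100, 94], [629, -135, 101], [629, -131, 101], [629, -134, 93]]
```

View pics/crop.png

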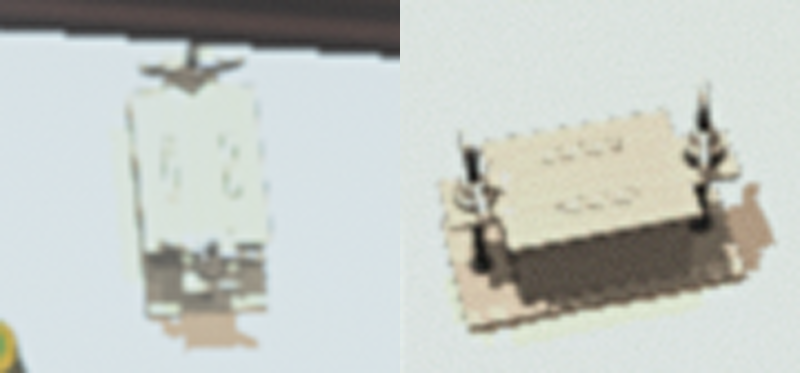

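The loose nut is the near one: its stud is at about (478,-118) mm and its wing tops are at about 113 mm. The wings point at about 84° and the value is about -6.05 rad. My plan is to straddle the stud with the fingers about 44 mm apart and turn the tool about the stud axis. First I'll move above it.

Emit:
{"api": "play_rows", "payload": {"xyz": [[-40,-40,-10],[-85,-85,-20],[-128,-128,-30],[-171,-171,-40],[-214,-214,-40],[-257,-257,-40],[-300,-300,-40],[-343,-343,-40],[-386,-387,-40],[-425,-428,-40]], "rot": [[0,0,-0.1],[0,0,-0.22],[0,0,-0.34],[0,0,-0.46],[0,0,-0.58],[0,0,-0.7],[0,0,-0.82],[0,0,-0.94],[0,0,-1.05],[0,0,-1.117]], "grip": [0.52,0.52,0.52,0.52,0.52,0.52,0.52,0.52,0.52,0.52]}}

```text
time_s: 1.35
eef_pos: [0.4482, -0.0415, 0.2529]
eef_rot: [0.0, -0.342, 0.94, 0.0]
wrist_force: [-0.1, 0.0, 0.4]
opening: 0.521
grasp_force: 0.0
```

```bash
cat >> h.py <<'E'
from scipy.spatial.transform import Rotation as R
def pose():
    from bench import readout
    o=readout.get_obs(); q=o["eef_rot"]; T=np.eye(4); T[:3,:3]=R.from_quat(q[[1,2,3,0]]).as_matrix(); T[:3,3]=o["eef_pos"]
    y=T[:3,1]; print("t",round(float(o["time_s"]),2),"p",np.round(T[:3,3]*1000,1),"yaw_y",round(float(np.degrees(np.arctan2(y[1],y[0]))),1),"q",np.round(o["q"],2),"F",np.round(o["wrist_force"],1),"M",np.round(o["torque"],2),"op",round(float(o["opening"]),3))
    return T
def go(T,x,y,z): print("tool shift",np.round(T[:3,:3].T@(np.array([x,y,z])-T[:3,3]*1000),1))
E
python3 - <<'E'
from h import *
T=pose(); go(T,478.5,-118.5,250)
E
```

```text
t 1.35 p [448.2 -41.5 252.9] yaw_y 130.0 q [-0.36 -0.14  1.86  0.    1.43 -2.63] F [-0.1  0.   0.4] M [-0.01 -0.07 -0.1 ] op 0.521
tool shift [ 26.2 -78.5   2.9]
```

Emit:
{"api": "play_rows", "payload": {"xyz": [[13,-39,2],[26,-78,3],[26,-78.5,3],[26,-78.5,3],[26,-78.5,3],[26,-78.5,3],[26,-78.5,3],[26,-78.5,3],[26,-78.5,3],[26,-78.5,3]], "rot": [[0,0,0],[0,0,0],[0,0,0],[0,0,0],[0,0,0],[0,0,0],[0,0,0],[0,0,0],[0,0,0],[0,0,0]], "grip": [0.52,0.52,0.52,0.52,0.52,0.52,0.52,0.52,0.52,0.52]}}

```text
time_s: 2.6
eef_pos: [0.4783, -0.1163, 0.25]
eef_rot: [-0.0, -0.341, 0.94, -0.0]
wrist_force: [0.6, 0.4, 0.2]
opening: 0.518
grasp_force: 0.0
```

```bash
python3 - <<'E'
from h import *
from bench import vision
import cv2
T=pose(); c=vision.camera("wrist"); cv2.imwrite("pics/w1.png",c["color"][:,:,::-1]); print(np.round(c["hand_eye"],3).tolist())
W=world(c,T@c["hand_eye"])*1000; np.savez("pics/w1.npz",W=W,col=c["color"])
m=(c["depth"]>0)&(np.hypot(W[...,0]-478.5,W[...,1]+118.5)<50)&(W[...,2]>95)&(W[...,2]<130)
w=W[m]; print(len(w))
a=w[w[:,2]>116]; print("stud",len(a),a.mean(0) if len(a) else 0)
b=w[(w[:,2]>106)&(w[:,2]<116)&(np.hypot(w[:,0]-478.5,w[:,1]+118.5)>18)]
print("wing",len(b),b.mean(0),np.percentile(b[:,2],[50,90,98])); 
print(cv2.fitLine(b[:,:2].astype(np.float32),cv2.DIST_L2,0,.01,.01).ravel(), b.min(0),b.max(0))
E
```

```text
t 2.6 p [ 478.3 -116.3  250. ] yaw_y 129.9 q [-0.48 -0.04  1.77 -0.    1.42 -2.75] F [0.6 0.4 0.2] M [-0.02 -0.    0.06] op 0.518
[[-0.001, -0.964, -0.268, 0.066], [1.0, -0.001, -0.0, 0.0], [-0.0, -0.268, 0.964, -0.16], [0.0, 0.0, 0.0, 1.0]]
533
stud 55 [ 481.91023337 -121.75885563  119.20422623]
wing 168 [ 481.68523927 -124.48728395  110.40825185] [110.80199545 112.59304814 113.32426677]
[ 9.8058775e-02  9.9518061e-01  4.8168524e+02 -1.2448728e+02] [ 476.2861266  -159.33492956  106.01659685] [487.64428987 -84.62485116 113.83871934]
```

View pics/w1.png

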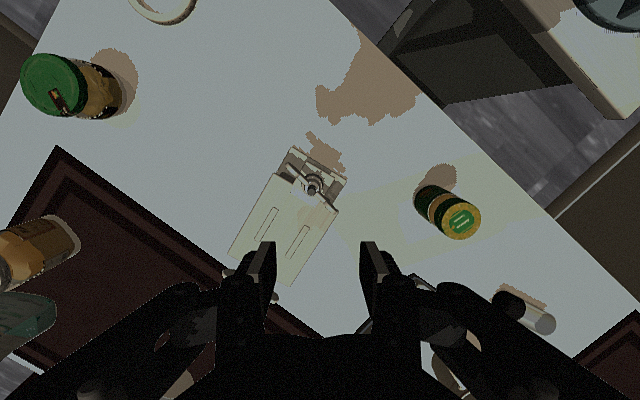

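The wrist view has the nut at about (312,187). Its stud is at about (480.5,-120.5) once I average the cameras, and the wings are at 84.4° with tops at 113 mm. I'll centre the tool and turn it slightly ccw, then descend.

```bash
python3 - <<'E'
from h import *
T=pose(); go(T,480.5,-120.5,107)
E
```

```text
t 2.65 p [ 478.3 -116.4  250. ] yaw_y 129.9 q [-0.48 -0.04  1.77 -0.    1.42 -2.75] F [ 0.7  0.5 -0. ] M [ 0.05  0.   -0.03] op 0.524
tool shift [  1.   -4.6 143. ]
```

Emit:
{"api": "play_rows", "payload": {"xyz": [[1,-4.5,0],[1,-4.5,30],[1,-4.5,60],[1,-4.5,85],[1,-4.5,100],[1,-4.5,110],[1,-4.5,120],[1,-4.5,130],[1,-4.5,137],[1,-4.5,143]], "rot": [[0,0,-0.15],[0,0,-0.15],[0,0,-0.15],[0,0,-0.15],[0,0,-0.15],[0,0,-0.15],[0,0,-0.15],[0,0,-0.15],[0,0,-0.15],[0,0,-0.15]], "grip": [0.52,0.52,0.52,0.52,0.52,0.52,0.52,0.52,0.52,0.52]}}

```text
time_s: 3.9
eef_pos: [0.4806, -0.1205, 0.1067]
eef_rot: [0.0, -0.411, 0.912, -0.0]
wrist_force: [-0.2, -0.1, -0.2]
opening: 0.518
grasp_force: 0.0
```

```bash
python3 - <<'E'
from h import *
T=pose(); go(T,480.5,-120.5,107)
E
```

```text
t 3.9 p [ 480.6 -120.5  106.7] yaw_y 138.5 q [-0.49  0.13  1.9  -0.    1.11 -2.9 ] F [-0.2 -0.1 -0.2] M [ 0.04 -0.01  0.  ] op 0.518
tool shift [ 0.1  0.  -0.3]
```

Emit:
{"api": "play_rows", "payload": {"xyz": [[0,0,0],[0,0,0],[0,0,0],[0,0,0],[0,0,0],[0,0,0],[0,0,0],[0,0,0],[0,0,0],[0,0,0]], "rot": [[0,0,0.13],[0,0,0.26],[0,0,0.39],[0,0,0.52],[0,0,0.65],[0,0,0.78],[0,0,0.91],[0,0,1.04],[0,0,1.17],[0,0,1.3]], "grip": [0.52,0.52,0.52,0.52,0.52,0.52,0.52,0.52,0.52,0.52]}}

```text
time_s: 5.15
eef_pos: [0.4807, -0.1205, 0.107]
eef_rot: [0.0, 0.227, 0.974, -0.0]
wrist_force: [-0.1, 0.3, 0.9]
opening: 0.52
grasp_force: 0.0
```

```bash
python3 - <<'E'
from h import *
from bench import vision
import cv2
T=pose(); c=vision.camera("wrist"); cv2.imwrite("pics/w2.png",c["color"][:,:,::-1])
E
```

```text
t 5.15 p [ 480.7 -120.5  107. ] yaw_y 63.8 q [-0.49  0.13  1.9  -0.    1.11 -1.6 ] F [-0.1  0.3  0.9] M [ 0.04 -0.05  0.03] op 0.52
```

View pics/w2.png

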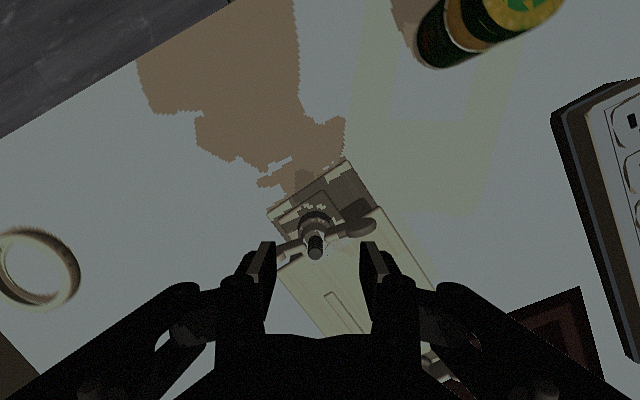

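The wrist view shows the wings running from (275,255) to (375,225), still about 20° ccw of the finger line, so the fingers may have passed over them. I'll check heights from depth.

```bash
cat >> h.py <<'E'
def nut(lo=98,name="wrist",hi=116):
    from bench import vision
    import cv2
    T=pose(); c=vision.camera(name)
    H=c["hand_eye"]; W=world(c,T@H)*1000; t=world(c,H)*1000; d=c["depth"]>0
    r=np.hypot(W[...,0]-481,W[...,1]+121.5)
    f=d&(np.abs(t[...,1])<75)&(np.abs(t[...,0])<13)&(np.abs(t[...,1])>15)&(t[...,2]<-10)
    m=d&(r<41)&(r>17)&(W[...,2]>lo)&(W[...,2]<hi)&(np.indices(r.shape)[0]<262)
    b=W[m]; print(len(b))
    l=cv2.fitLine(b[:,:2].astype(np.float32),cv2.DIST_L2,0,.01,.01).ravel()
    print("wing deg",np.degrees(np.arctan2(l[1],l[0])),"ctr",l[2:],"z pct",np.percentile(b[:,2],[2,50,90,98]))
    np.savez("pics/last.npz",t=t,W=W,d=d,col=c["color"])
    return t,W,d
E
python3 - <<'E'
from h import *
t,W,d=nut()
for v in (235,242,246,250,260,270): 
    for u in (245,255,262,268,272,280,355,362,368,375,385): print((u,v),np.round(t[v,u]).astype(int),end=' ')
    print()
E
```

```text
t 5.2 p [ 480.7 -120.5  107.1] yaw_y 63.5 q [-0.49  0.13  1.9   0.    1.11 -1.59] F [ 0.3 -0.1  0.5] M [ 0.06 -0.03 -0.02] op 0.522
677
wing deg 84.20149 ctr [ 482.59192  -105.905556] z pct [ 98.63035248 107.24512228 111.96472836 112.98131383]
(245, 235) [-37 -71 107] (255, 235) [-38 -61 108] (262, 235) [-38 -54 108] (268, 235) [-38 -48 108] (272, 235) [-37 -44 107] (280, 235) [-37 -36 106] (355, 235) [ 6 23 -4] (362, 235) [ 6 27 -4] (368, 235) [-7 37 30] (375, 235) [-7 42 29] (385, 235) [-8 49 32] 
(245, 242) [-45 -71 108] (255, 242) [-45 -61 107] (262, 242) [ 11 -27 -25] (268, 242) [ 10 -24 -24] (272, 242) [ 11 -22 -25] (280, 242) [-45 -36 107] (355, 242) [-13  28  30] (362, 242) [ 11  24 -25] (368, 242) [ 11  27 -25] (375, 242) [-13  42  31] (385, 242) [-13  50  31] 
(245, 246) [-49 -72 108] (255, 246) [-49 -62 107] (262, 246) [ 11 -26 -31] (268, 246) [ 10 -23 -29] (272, 246) [ 11 -21 -31] (280, 246) [ -8 -23  12] (355, 246) [-16  28  30] (362, 246) [  9  23 -28] (368, 246) [ 11  26 -31] (375, 246) [ 11  29 -31] (385, 246) [-16  50  30] 
(245, 250) [-54 -72 107] (255, 250) [-54 -62 107] (262, 250) [ 11 -25 -35] (268, 250) [ 10 -22 -34] (272, 250) [  9 -21 -32] (280, 250) [ -7 -22   5] (355, 250) [-19  28  30] (362, 250) [  7  23 -28] (368, 250) [ 10  25 -34] (375, 250) [ 11  28 -35] (385, 250) [-19  50  31] 
(245, 260) [  6 -33 -36] (255, 260) [ 11 -26 -46] (262, 260) [ 11 -23 -46] (268, 260) [  9 -21 -42] (272, 260) [  4 -21 -31] (280, 260) [-10 -21  -3] (355, 260) [-27  29  31] (362, 260) [  3  23 -29] (368, 260) [ 10  24 -44] (375, 260) [ 11  26 -46] (385, 260) [  6  33 -37] 
(245, 270) [  7 -30 -47] (255, 270) [ 11 -24 -55] (262, 270) [ 11 -21 -55] (268, 270) [  5 -21 -44] (272, 270) [ -1 -21 -34] (280, 270) [-36 -27  33] (355, 270) [-35  29  31] (362, 270) [ -2  23 -30] (368, 270) [  7  23 -47] (375, 270) [ 11  25 -54] (385, 270) [ 10  29 -53]
```

```bash
python3 - <<'E'
import numpy as np,cv2
a=np.load("pics/last.npz"); t=a["t"];d=a["d"];W=a["W"]
f=d&(np.abs(t[...,1])<60)&(np.abs(t[...,0])<60)&(W[...,2]>116)
p=t[f]; 
for s in (-1,1):
    q=p[(p[:,1]*s>18)]; h,_=np.histogram(q[:,2],bins=np.arange(-100,1,5)); print(s,h,"zmax pts",np.round(q[np.argsort(-q[:,2])[:400:40]]).astype(int).tolist())
im=a["col"][200:400,200:440,::-1]; im=np.clip(im.astype(float)*2,0,255).astype(np.uint8)
z=np.clip((t[200:400,200:440,2]+100)*1.6,0,255).astype(np.uint8)
cv2.imwrite("pics/w3.png",np.hstack([cv2.resize(im,(400,333)),cv2.resize(cv2.applyColorMap(z,cv2.COLORMAP_JET),(400,333),interpolation=cv2.INTER_NEAREST)]))
E
```

```text
-1 [2021 1910 1303 1042 1982 1555  579  241  384  208  242  211  196  177
  134   57    1    0    0    0] zmax pts [[7, -21, -20], [8, -21, -24], [-10, -21, -26], [11, -23, -28], [4, -21, -29], [-10, -21, -30], [11, -27, -31], [11, -25, -32], [-1, -21, -34], [6, -30, -35]]
1 [2040 1964 1329 1075 1991 1541  581  231  373  213  243  211  195  170
  141   53    3    0    0    0] zmax pts [[-5, 24, -20], [-3, 23, -24], [-10, 23, -26], [7, 32, -28], [6, 33, -29], [10, 24, -30], [11, 28, -31], [6, 37, -33], [11, 27, -34], [6, 35, -35]]
```

View pics/w3.png

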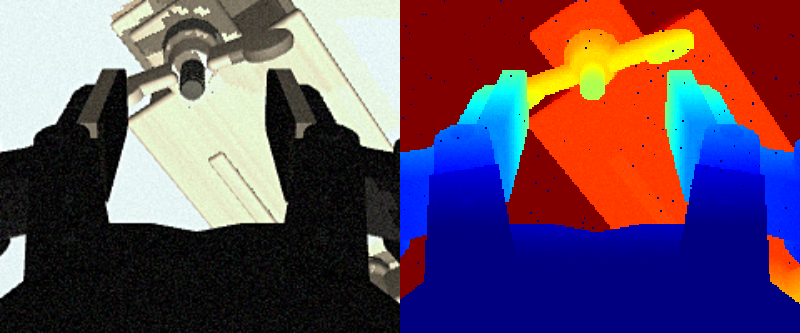

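The fingertips really end near tool z = -22 mm, so they passed above the wings without touching. I'll turn back to about 135° and go down 39 mm, which puts the tips at about 90 mm.

Emit:
{"api": "play_rows", "payload": {"xyz": [[0,0,0],[0,0,0],[0,0,0],[0,0,0],[0,0,0],[0,0,0],[0,0,0],[0,0,0],[0,0,5],[0,0,10]], "rot": [[0,0,-0.18],[0,0,-0.36],[0,0,-0.54],[0,0,-0.72],[0,0,-0.9],[0,0,-1.08],[0,0,-1.25],[0,0,-1.25],[0,0,-1.25],[0,0,-1.25]], "grip": [0.52,0.52,0.52,0.52,0.52,0.52,0.52,0.52,0.52,0.52]}}

```text
time_s: 6.5
eef_pos: [0.4804, -0.1204, 0.0966]
eef_rot: [-0.0, -0.387, 0.922, 0.0]
wrist_force: [-0.2, -0.5, -0.5]
opening: 0.515
grasp_force: 0.0
```

Emit:
{"api": "play_rows", "payload": {"xyz": [[0,0,3],[0,0,6],[0,0,9],[0,0,12],[0,0,15],[0,0,18],[0,0,21],[0,0,24],[0,0,27],[0,0,29]], "rot": [[0,0,0],[0,0,0],[0,0,0],[0,0,0],[0,0,0],[0,0,0],[0,0,0],[0,0,0],[0,0,0],[0,0,0]], "grip": [0.52,0.52,0.52,0.52,0.52,0.52,0.52,0.52,0.52,0.52]}}

```text
time_s: 7.75
eef_pos: [0.4804, -0.1204, 0.0678]
eef_rot: [-0.0, -0.388, 0.922, 0.0]
wrist_force: [-0.5, -0.3, 0.2]
opening: 0.522
grasp_force: 0.0
```

```bash
python3 - <<'E'
from h import *
nut()
E
```

```text
t 7.75 p [ 480.4 -120.4   67.8] yaw_y 135.6 q [-0.49  0.19  1.92  0.    1.03 -2.85] F [-0.5 -0.3  0.2] M [ 0.04 -0.05 -0.02] op 0.522
1553
wing deg -55.68498 ctr [ 476.56418 -139.1603 ] z pct [ 98.46759844 106.50972236 112.27525863 113.83516456]
```

Emit:
{"api": "play_rows", "payload": {"xyz": [[0,0,0],[0,0,0],[0,0,0],[0,0,0],[0,0,0],[0,0,0],[0,0,0],[0,0,0],[0,0,0],[0,0,0]], "rot": [[0,0,0.13],[0,0,0.26],[0,0,0.39],[0,0,0.52],[0,0,0.65],[0,0,0.78],[0,0,0.91],[0,0,1.04],[0,0,1.17],[0,0,1.3]], "grip": [0.52,0.52,0.52,0.52,0.52,0.52,0.52,0.52,0.52,0.52]}}

```text
time_s: 9.05
eef_pos: [0.4811, -0.1208, 0.0682]
eef_rot: [0.001, 0.251, 0.968, -0.0]
wrist_force: [1.5, 0.1, -0.6]
opening: 0.516
grasp_force: 0.9
```

```bash
python3 - <<'E'
from h import *
from bench import vision
import cv2
T=pose(); c=vision.camera("wrist"); cv2.imwrite("pics/w4.png",np.clip(c["color"][:,:,::-1]*1.6,0,255).astype(np.uint8)[100:400,100:540])
E
```

```text
t 9.05 p [ 481.1 -120.8   68.2] yaw_y 60.9 q [-0.49  0.19  1.92 -0.    1.03 -1.55] F [ 1.5  0.1 -0.6] M [-0.19 -0.26 -0.03] op 0.516
```

View pics/w4.png

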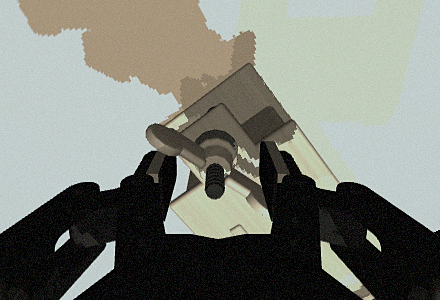

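The fingers now push the wings ahead of them: the left wing shows at about crop (165,140), on the clockwise side of the left finger. I'll keep turning.

Emit:
{"api": "play_rows", "payload": {"xyz": [[0,0,0],[0,0,0],[0,0,0],[0,0,0],[0,0,0],[0,0,0],[0,0,0],[0,0,0],[0,0,0],[0,0,0]], "rot": [[0,0,0.14],[0,0,0.28],[0,0,0.42],[0,0,0.56],[0,0,0.7],[0,0,0.84],[0,0,0.98],[0,0,1.12],[0,0,1.26],[0,0,1.4]], "grip": [0.52,0.52,0.52,0.52,0.52,0.52,0.52,0.52,0.52,0.52]}}

```text
time_s: 10.35
eef_pos: [0.4803, -0.1207, 0.0679]
eef_rot: [0.0, 0.815, 0.579, -0.0]
wrist_force: [0.0, -0.9, -0.4]
opening: 0.522
grasp_force: 0.8
```

Emit:
{"api": "play_rows", "payload": {"xyz": [[0,0,0],[0,0,0],[0,0,0],[0,0,0],[0,0,0],[0,0,0],[0,0,0],[0,0,0],[0,0,0],[0,0,0]], "rot": [[0,0,0.14],[0,0,0.28],[0,0,0.42],[0,0,0.56],[0,0,0.7],[0,0,0.84],[0,0,0.98],[0,0,1.12],[0,0,1.26],[0,0,1.4]], "grip": [0.52,0.52,0.52,0.52,0.52,0.52,0.52,0.52,0.52,0.52]}}

```text
time_s: 11.6
eef_pos: [0.481, -0.1206, 0.0681]
eef_rot: [0.0, 0.997, -0.082, 0.001]
wrist_force: [2.3, -0.7, -0.8]
opening: 0.523
grasp_force: 0.9
```

```bash
python3 - <<'E'
from h import *
from bench import vision
import cv2
T=pose(); c=vision.camera("wrist"); cv2.imwrite("pics/w5.png",np.clip(c["color"][:,:,::-1]*1.6,0,255).astype(np.uint8)[100:400,100:540])
E
```

```text
t 11.6 p [ 481.  -120.6   68.1] yaw_y -99.4 q [-0.49  0.19  1.92  0.    1.03  1.25] F [ 2.3 -0.7 -0.8] M [-0.09 -0.27 -0.01] op 0.523
```

View pics/w5.png

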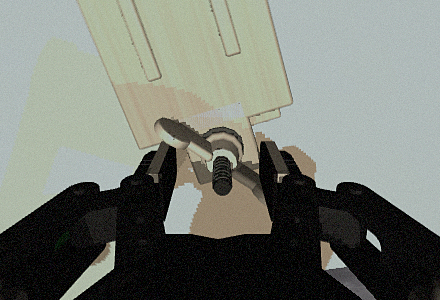

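Emit:
{"api": "play_rows", "payload": {"xyz": [[0,0,0],[0,0,0],[0,0,0],[0,0,0],[0,0,0],[0,0,0],[0,0,0],[0,0,0],[0,0,0],[0,0,0]], "rot": [[0,0,0.16],[0,0,0.32],[0,0,0.48],[0,0,0.64],[0,0,0.8],[0,0,0.96],[0,0,1.12],[0,0,1.28],[0,0,1.44],[0,0,1.6]], "grip": [0.52,0.52,0.52,0.52,0.52,0.52,0.52,0.52,0.52,0.52]}}

```text
time_s: 12.9
eef_pos: [0.4803, -0.1208, 0.068]
eef_rot: [-0.0, -0.636, 0.772, -0.0]
wrist_force: [-1.2, -1.1, -0.5]
opening: 0.519
grasp_force: 0.8
```

Emit:
{"api": "play_rows", "payload": {"xyz": [[0,0,0],[0,0,0],[0,0,-6],[0,0,-14],[0,0,-24],[0,0,-34],[0,0,-45],[0,0,-55],[0,0,-60],[0,0,-60]], "rot": [[0,0,-0.1],[0,0,-0.15],[0,0,-0.15],[0,0,-0.15],[0,0,-0.15],[0,0,-0.15],[0,0,-0.15],[0,0,-0.15],[0,0,-0.3],[0,0,-0.45]], "grip": [0.52,0.52,0.52,0.52,0.52,0.52,0.52,0.52,0.52,0.52]}}

```text
time_s: 14.15
eef_pos: [0.4809, -0.1206, 0.129]
eef_rot: [-0.0, 0.794, -0.608, 0.001]
wrist_force: [-0.3, -0.4, -0.8]
opening: 0.521
grasp_force: 0.0
```

```bash
python3 - <<'E'
from h import *
nut(88,hi=110)
E
```

```text
t 14.15 p [ 480.9 -120.6  129. ] yaw_y -164.9 q [-0.49  0.1   1.88 -0.    1.16  2.39] F [-0.3 -0.4 -0.8] M [0.02 0.   0.02] op 0.521
549
wing deg -42.448227 ctr [ 486.5511 -126.6875] z pct [ 89.482442   101.30955007 104.64423303 105.41401201]
```

The wings are at -42° with tops at 105.4 mm, so about 0.7 rad is left. I'll rewind half a turn and go in again.

Emit:
{"api": "play_rows", "payload": {"xyz": [[0,0,0],[0,0,0],[0,0,0],[0,0,0],[0,0,0],[0,0,0],[0,0,0],[0,0,0],[0,0,0],[0,0,0]], "rot": [[0,0,-0.18],[0,0,-0.36],[0,0,-0.54],[0,0,-0.72],[0,0,-0.9],[0,0,-1.08],[0,0,-1.26],[0,0,-1.44],[0,0,-1.62],[0,0,-1.8]], "grip": [0.52,0.52,0.52,0.52,0.52,0.52,0.52,0.52,0.52,0.52]}}

```text
time_s: 15.45
eef_pos: [0.4804, -0.1204, 0.1282]
eef_rot: [-0.0, 0.97, 0.243, -0.0]
wrist_force: [0.5, 0.1, 0.4]
opening: 0.523
grasp_force: 0.0
```

Emit:
{"api": "play_rows", "payload": {"xyz": [[0,0,0],[0,0,0],[0,0,0],[0,0,0],[0,0,0],[0,0,0],[0,0,0],[0,0,0],[0,0,10],[0,0,20]], "rot": [[0,0,-0.18],[0,0,-0.36],[0,0,-0.54],[0,0,-0.72],[0,0,-0.9],[0,0,-1.08],[0,0,-1.22],[0,0,-1.22],[0,0,-1.22],[0,0,-1.22]], "grip": [0.52,0.52,0.52,0.52,0.52,0.52,0.52,0.52,0.52,0.52]}}

```text
time_s: 16.7
eef_pos: [0.4803, -0.1203, 0.1072]
eef_rot: [-0.0, 0.658, 0.753, -0.0]
wrist_force: [0.2, -0.0, 0.5]
opening: 0.518
grasp_force: 0.0
```

Emit:
{"api": "play_rows", "payload": {"xyz": [[0,0,5],[0,0,10],[0,0,15],[0,0,20],[0,0,25],[0,0,30],[0,0,34],[0,0,37],[0,0,39],[0,0,41]], "rot": [[0,0,0],[0,0,0],[0,0,0],[0,0,0],[0,0,0],[0,0,0],[0,0,0],[0,0,0],[0,0,0],[0,0,0]], "grip": [0.52,0.52,0.52,0.52,0.52,0.52,0.52,0.52,0.52,0.52]}}

```text
time_s: 17.95
eef_pos: [0.4806, -0.1205, 0.067]
eef_rot: [0.0, 0.657, 0.754, 0.0]
wrist_force: [-0.7, -0.4, 0.2]
opening: 0.525
grasp_force: 0.0
```

```bash
python3 - <<'E'
from h import *
pose()
E
```

```text
t 17.95 p [ 480.6 -120.5   67. ] yaw_y 7.8 q [-0.49  0.19  1.92 -0.    1.03 -0.62] F [-0.7 -0.4  0.2] M [-0.02 -0.02 -0.02] op 0.525
```

Emit:
{"api": "play_rows", "payload": {"xyz": [[0,0,0],[0,0,0],[0,0,0],[0,0,0],[0,0,0],[0,0,0],[0,0,0],[0,0,0],[0,0,0],[0,0,0]], "rot": [[0,0,0.15],[0,0,0.3],[0,0,0.45],[0,0,0.58],[0,0,0.7],[0,0,0.8],[0,0,0.88],[0,0,0.95],[0,0,1.01],[0,0,1.07]], "grip": [0.52,0.52,0.52,0.52,0.52,0.52,0.52,0.52,0.52,0.52]}}

```text
time_s: 19.2
eef_pos: [0.4811, -0.1204, 0.0671]
eef_rot: [0.0, 0.95, 0.313, 0.001]
wrist_force: [3.2, 0.6, -2.5]
opening: 0.52
grasp_force: 2.0
```

```bash
python3 - <<'E'
from h import *
pose()
E
```

```text
t 19.2 p [ 481.1 -120.4   67.1] yaw_y -53.6 q [-0.49  0.19  1.92  0.    1.03  0.45] F [ 3.2  0.6 -2.5] M [ 0.19 -0.43  0.11] op 0.52
```

The pad force has risen, so the nut is reaching its stop. I'll give one small extra push, back off, lift clear and measure.

Emit:
{"api": "play_rows", "payload": {"xyz": [[0,0,0],[0,0,0],[0,0,0],[0,0,0],[0,0,0],[0,0,0],[0,0,0],[0,0,0],[0,0,0],[0,0,0]], "rot": [[0,0,0.02],[0,0,0.04],[0,0,0.06],[0,0,0.08],[0,0,0.1],[0,0,0.1],[0,0,0.1],[0,0,0.1],[0,0,0.1],[0,0,0.1]], "grip": [0.52,0.52,0.52,0.52,0.52,0.52,0.52,0.52,0.52,0.52]}}

```text
time_s: 20.45
eef_pos: [0.4811, -0.1204, 0.0671]
eef_rot: [0.0, 0.964, 0.266, 0.001]
wrist_force: [3.9, 2.4, -3.8]
opening: 0.517
grasp_force: 4.6
```

Emit:
{"api": "play_rows", "payload": {"xyz": [[0,0,0],[0,0,0],[0,0,0],[0,0,-10],[0,0,-20],[0,0,-30],[0,0,-40],[0,0,-50],[0,0,-60],[0,0,-60]], "rot": [[0,0,-0.1],[0,0,-0.2],[0,0,-0.25],[0,0,-0.25],[0,0,-0.25],[0,0,-0.25],[0,0,-0.25],[0,0,-0.25],[0,0,-0.25],[0,0,-0.5]], "grip": [0.52,0.52,0.52,0.52,0.52,0.52,0.52,0.52,0.52,0.52]}}

```text
time_s: 21.7
eef_pos: [0.4812, -0.1208, 0.1283]
eef_rot: [0.001, 0.882, 0.47, 0.001]
wrist_force: [0.0, 0.9, 0.3]
opening: 0.52
grasp_force: 0.0
```

```bash
python3 - <<'E'
from h import *
nut(88,hi=110)
E
```

```text
t 21.7 p [ 481.2 -120.8  128.3] yaw_y -33.9 q [-0.49  0.1   1.88 -0.    1.16  0.11] F [0.  0.9 0.3] M [ 0.01 -0.    0.03] op 0.52
589
wing deg -81.45045 ctr [ 482.5786  -116.71208] z pct [ 88.88889036  99.77617128 103.5958058  104.52200199]
```

The wings are aligned with the press's x axis to within about 1°, their tops are at 104.5 mm and the arm is clear. I'm handing in.

```bash
python3 -c "
from bench import ctrl
print(ctrl.hand_in())"
```

```text
the job is handed in; nothing more can be done
None
```

I handed in the job with the loose wing nut screwed fully down: by the wrist camera it sat within about 0.02 rad of its stop, and the arm had been lifted clear; the hand-in gave no verdict.

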